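# Slide the shelf plank out to the gauge and hold it

### The job

Lift the white canister by its handle off the plank on the bench stand and set it down gently, upright, in the middle of the round cork mat, and let go of it. Then slide the plank out along the stand until its steel-plated end is level with the red band on the gauge post, so that a bracket can be fitted under it: out there it would tip over the edge, so finish while still holding it by its grip block, lying flat on the stand and at rest. Do not slide it before the canister stands on the mat, and leave the jar, the tape roll and the date stamp where they are.

Things in the scene. Friction and masses are not known exactly. Their poses are not given: they have to be found in the camera images.
- stand: Low bench stand fixed to the table: plywood top 100 x 260 mm, upper surface 60 mm above the table, on dark steel feet, with a 9 mm thick aluminium fence 9 mm high along each long side (80 mm between the fences). Origin: centre of its underside, on the table. Its y axis runs along the fences; the plank is slid towards its -y (about to the robot's right), over the edge at y = -130 mm. It stands at any yaw within 0.22 rad.
- plank: Loose light wooden plank 70 (x) x 340 (y) x 15 (z) mm, about 0.35 kg, lying between the fences on the stand. Origin: centre of its underside. A steel plate (4 mm high) on its top at the -y end, the nose; a dark wooden grip block at the +y end. Nose-heavy: its centre of mass lies about 156 mm from the nose, so at the gauge (overhang 185 to 225 mm) it tips unless the block is held.
- plank_nose (a point): Middle of the lower edge of the plank's nose (plank frame 0, -170, 0 mm). This end must come level with the red band.
- plank_tail (a point): Middle of the lower edge of the plank's other end (plank frame 0, 170, 0 mm).
- plank_grip (a point): Point in the grip block, 15 mm below its top. The block is 24 mm across (plank x), 50 mm long (plank y), and stands 40 mm above the plank's upper surface. Axes as the plank's.
- canister: Loose white lidded canister with two blue bands, 72 mm diameter (lid 76 mm, up to 88 mm high), about 0.3 kg, standing on the plank at the start. Origin: centre of its underside. Its handle is a rigid steel arch over the lid along the canister's x axis, 131 mm high in all.
- canister_grip (a point): Middle of the handle's level black bar, 12 mm thick and 46 mm long along the canister's x axis, 125 mm above the canister's underside; 37 mm clear between the lid and the bar's middle. Axes as the canister's.
- mat: Round cork mat, 110 mm diameter, 3 mm thick, fixed to the table beyond the stand. Origin: centre of its underside.
- gauge: White gauge post, 36 mm wide (y), 8 mm thick (x), 130 mm high, fixed to the table on a dark foot beyond the plank's path, about 16 mm clear of the plank's side. A vertical red band 16 mm wide runs up its middle. Origin: middle of the post, on the table; its y axis is parallel to the stand's, and the band's middle lies at y = 0: the nose belongs there, measured along y.
- jar: Bystander: white jar with a red cap, 72 mm diameter, 121 mm high. Origin: centre of its underside.
- tape: Bystander: brown packing tape roll lying flat, 104 mm diameter, 48 mm high. Origin: centre of its underside.
- stamp: Bystander: date stamp with a red handle, 34 x 32 x 87 mm, standing. Origin: its underside.
Not all that is in view belongs to the job. Leave any orange look-alike of the canister alone. Leave any purple look-alike of the gauge alone.

How it is judged (in metres and radians):
On the way, in this order (a step that is already met when the one before it is completed fails the run):
1. the canister is lifted clear of the plank by the gripper (height (world z) of canister above 0.085 m and contact force between the fingers and canister above 0.5 N and contact force between canister and plank below 0.01 N), for 0.1 s.
2. the canister stands upright on the cork mat and is let go (horizontal distance between canister and mat below 0.03 m and height (world z) of canister below 0.008 m and angle between canister's own z axis and vertical below 0.08 rad and contact force between each of the arm, the fingers and canister below 0.05 N), for 0.2 s.
At the end, for the whole second after the job is handed in: Nose within 9 mm of the red band's middle along the slide; plank flat on the stand (tilt < 0.03 rad, tail up < 6 mm, nose down < 8 mm), at rest, borne by the stand and not by the gauge, held by the fingers; canister upright within 30 mm of the mat's centre (y of plank_nose in the frame of gauge between -0.009 and 0.009 m and angle between plank's own z axis and vertical below 0.03 rad and height (world z) of plank_nose above 0.052 m and height (world z) of plank_tail below 0.066 m and contact force between the fingers and plank above 0.5 N and contact force between plank and stand above 0.1 N and contact force between plank and gauge below 0.3 N and linear speed of plank below 0.02 m/s and horizontal distance between canister and mat below 0.03 m and height (world z) of canister below 0.008 m and angle between canister's own z axis and vertical below 0.08 rad); the arm keeps its last pose, push and grip.
It fails at once if the plank tips by more than 0.15 rad (angle between plank's own z axis and vertical above 0.15 rad).
It fails at once if the canister tips by more than 0.6 rad (angle between canister's own z axis and vertical above 0.6 rad).
It fails at once if the canister is dropped (faster than 0.7 m/s outside the gripper) (linear speed of canister above 0.7 m/s and contact force between the fingers and canister below 0.1 N).
It fails at once if the plank is slid out more than 50 mm while the canister is not on the mat (distance of plank from where it was at the start of the episode above 0.05 m and horizontal distance between canister and mat above 0.06 m).
It fails at once if the jar, tape roll or date stamp is moved by more than 30 mm (distance of any of jar, tape, stamp from where it was at the start of the episode above 0.03 m).
It also fails if it takes over 48 s, if anything falls off the work surface, if the arm or the gripper's body presses on something with over 40 N, if the wrist force passes 120 N, or if a joint passes its speed limit or range.

### The arm

A 6-joint arm with a two-finger parallel gripper is mounted at the origin on the work surface; the furniture and walls round the work are solid. World frame = base frame: x ahead of the robot, y to its left, z up, the work surface at z = 0. Lengths are in m, angles in degrees, forces in N, time in s.
With the tool pointing down it reaches from about 0.375 to 0.9 m from the base axis. Payload 3.1 kg.
Tool frame: the origin (TCP) lies at the very end of the fingers, on their centre line; the grasp point (between the pads) lies 19 mm behind it (grip_point_offset is the distance from the TCP to the grasp point, in m); y points along the fingers, x is the direction in which the jaws open and shut, and the axes are right-handed (so a half turn about y gives the same grasp; the last joint's range is limited). The gripper opens to 87 mm and grips with 3 to 60 N. Pads are 19 mm wide; open, the fingers measure 117 mm over their backs; the gripper's body (75 mm by 190 mm) begins 51 mm behind the grasp point.
Start: joints at [-78.065, 30.224, 82.088, -0, 67.689, -10.227], TCP at [0.236, -0.579, 0.196] pointing down, gripper open.
Joint ranges: [-176.69, 176.69], [-43.24, 126.21], [12.49, 139.97], [-82, 262], [0, 151.66], [-163.58, 163.58]. Speed limits (degrees/s): [159.86, 159.86, 180, 180, 180, 180].

### API

Orientations are given as a 3x3 rotation matrix whose columns are the frame's x, y, z axes.
In Python, from rig import * gives the robot as it stands.
- The arm moves only by the tool send_rows, never from a script. Its argument "moves" is text: rows parted by semicolons, each of 5 numbers parted by spaces: the finger opening in mm, from 0 to 87, then the shift along the tool's x, y, z in mm, then the turn about the tool's y in degrees. In form: fingers dx dy dz yaw; .... A call has 1 to 20 rows; each row shifts and turns the commanded pose from where the row before left it, along the tool's axes as they then stand; what a row does not reach is not made up. A row lasts 1/12 s, in which the tool goes at most 41.7 mm and 7.16 degrees, less where a joint would pass 70% of its speed; a pose out of reach is approached as far as the arm can. A call is refused whole if a number of a shift passes 41.7 or a number of a turn 7.16, either way. A call with a gripper value outside its range is refused whole. The fingers move at their own pace and stop on an object; the grip force is fixed at half the most. Time passes only in rows, so rows that do not move let the fingers close. It gives the time, the measured TCP pose, the force and the opening at its end, in the units of the state.
- read_state(): the state, without advancing time (a new reading comes with each control period).
- capture(name): name is "scene" or "top"; returns a dict with "image" (384x512x3 uint8, blue, green, red), "z_map" (384x512 float32, m along the optical axis (not along the pixel's ray), 0 where there is no reading), "mtx" (3x3 intrinsics, pixels), "origin" and "rotation" of the camera in the world. Camera axes: x right, y up, looking along -z (the intrinsics and any distortion apply to the point x, -y, -z); pixel columns grow to the right and rows downward; lengths in m; the calibration is good to about 2 mm. A picture is of the moment at which its call begins.
- hand_in(): hands the job in, once; it reports no verdict.
Trained networks look in a picture, given as the dict that the camera call returned (one of the last four; its "shot" number tells which), for a name from the list of things; names that differ only in an ending like _2 or _b are one class to them, and where a whole thing is asked for, a point or a joint stands for the part that bears it (a point fixed in the world has none). Each returns a list of dicts, best first, with "p" (0 to 1); they miss things now and then, are a little off and sometimes report something else, mostly with a low value. They report only what shows in the picture. A call takes as long as a camera call. They do not tell look-alikes from the thing itself.
- search_frame(picture, name): "bbox" ([left, top, right, bottom] in pixels, round what is visible of it).
- masks_of(picture, name): "region" (384x512 bool, what is visible of it) and "bbox" ([left, top, right, bottom] in pixels, round what is visible of it).
- mark_of(picture, name): "pixel" ([row, column] in pixels: a listed point, or the origin of a listed thing).
The state is a dict: "time_s": time; "joint_positions": joint angles; "qvel": joint speeds; "tau": joint torques, N m; "position": TCP position; "tcp_rot": TCP orientation; "force": force on the tool from outside, world axes, zero at the start; "moment": the same for the moment, N m; "opening": opening from 0.0 (shut) to 1.0 (fully open).
Only numpy, scipy, OpenCV 4.12 (cv2) and the standard library are available. Lean on these libraries where they do the work, as an engineer would, in place of code of your own. Each camera call takes 0.05 s, during which the arm holds its last target. There are 200 camera calls.

## Working session

There is one attempt and no reset: what is moved stays moved. The work goes in short steps, Python scripts to look and compute and a tool call to move; the robot and the scene stay as the last step left them, time stands still between calls to the robot, and variables do not carry over. Pictures are saved under pics/ and viewed, about 8 in all and at most 12, crops included, and the job is handed in when it is done.

Besides the shell and the picture viewer there is one more tool, called after "Request:" as name(argument=value, ...) on one line, values as JSON. send_rows: Moves the arm, as the interface text tells. Its arguments: {"type":"object","properties":{"moves":{"type":"string"}},"required":["moves"]}

```bash
mkdir -p pics
cat > h.py <<'E'
from rig import *
import numpy as np, cv2
def world(c,pix,z=None,depth=None):
    r,q=pix; K=c["mtx"]; d=np.array([(q-K[0,2])/K[0,0],-(r-K[1,2])/K[1,1],-1.])
    o=np.array(c["origin"]); R=np.array(c["rotation"]); v=R@d
    if z is not None: return o+v*(z-o[2])/v[2]
    return o+v*depth
def cloud(c,m=None):
    zm=c["z_map"]; ok=zm>0
    if m is not None: ok&=m
    r,q=np.nonzero(ok); K=c["mtx"]; d=zm[r,q]
    p=np.stack([(q-K[0,2])/K[0,0]*d,-(r-K[1,2])/K[1,1]*d,-d],1)
    return p@np.array(c["rotation"]).T+np.array(c["origin"]),r,q
E
cat > a.py <<'E'
from h import *
np.set_printoptions(precision=4,suppress=True)
s=read_state(); print(s["time_s"],s["position"],s["tcp_rot"],s["force"],s["opening"])
ims=[]
for n in ("scene","top"):
    c=capture(n); ims.append(c["image"]); np.savez(n+".npz",**{k:c[k] for k in("image","z_map","mtx","origin","rotation")})
    print(n,c["origin"],c["mtx"][0,0])
    for t in ("stand","plank","canister","mat","gauge","jar","tape","stamp"):
        for m in masks_of(c,t)[:2]:
            if m["p"]<.2: continue
            p,_,_=cloud(c,m["region"])
            print(t,round(m["p"],2),np.round(m["bbox"]),np.median(p,0),np.percentile(p,2,0),np.percentile(p,98,0))
    for t,z in (("plank_nose",.06),("plank_tail",.06),("plank_grip",.1),("canister_grip",.2),("mat",0),("gauge",0),("stand",0)):
        for m in mark_of(c,t)[:2]:
            if m["p"]<.2: continue
            print(" mark",t,round(m["p"],2),np.round(m["pixel"]),world(c,m["pixel"],z))
    cv2.imwrite(f"pics/{n}0.png",c["image"])
E
python3 a.py
```

```text
0.0 [ 0.2356 -0.578   0.195 ] [[ 0.3773 -0.0005  0.9261]
 [-0.9261  0.0021  0.3773]
 [-0.0022 -1.      0.0004]] [0.1944 0.6232 0.2228] 0.9983465326227222
scene [-0.3652  0.7875  0.8962] 444.2091606122552
stand 0.89 [202. 219. 280. 279.] [0.4328 0.1684 0.0568] [ 0.371   0.0057 -0.0003] [0.4923 0.2549 0.1146]
stand 0.53 [179. 214. 286. 271.] [0.4675 0.1762 0.0736] [ 0.4342 -0.0342  0.0613] [0.5146 0.2974 0.1134]
plank 0.81 [178. 212. 284. 271.] [0.4674 0.1817 0.0736] [ 0.4357 -0.0354  0.0604] [0.5113 0.2974 0.1134]
canister 0.74 [216. 197. 241. 247.] [0.4618 0.1599 0.1436] [0.4454 0.1185 0.0771] [0.5123 0.1841 0.2034]
canister 0.74 [259. 232. 282. 283.] [0.3295 0.1106 0.072 ] [ 0.3067  0.0307 -0.0002] [0.426  0.1352 0.1281]
mat 0.79 [194. 216. 217. 237.] [0.658  0.1102 0.0013] [ 0.607   0.0621 -0.0033] [0.7006 0.1476 0.0053]
mat 0.37 [290. 160. 312. 184.] [ 0.683  -0.3648  0.0364] [ 0.5195 -1.3551 -0.7426] [ 1.6667 -0.2178  0.1274]
gauge 0.66 [285. 180. 307. 212.] [ 0.5136 -0.1931  0.0577] [ 0.5078 -0.2203  0.0001] [ 0.562  -0.1751  0.1286]
jar 0.5 [355. 167. 369. 192.] [ 0.4456 -0.469
[... 1837 characters left out ...]
.4362  0.0041] [ 0.7224 -0.3372  0.0537]
stamp 0.41 [143. 159. 153. 166.] [0.5805 0.4127 0.0707] [0.5706 0.4044 0.0259] [0.5936 0.4274 0.0894]
 mark plank_nose 0.77 [194. 267.] [ 0.4718 -0.0489  0.06  ]
 mark plank_tail 0.94 [190. 180.] [0.4769 0.2851 0.06  ]
 mark plank_grip 0.61 [188. 186.] [0.4833 0.2531 0.1   ]
 mark canister_grip 0.86 [187. 210.] [0.4795 0.1521 0.2   ]
 mark canister_grip 0.75 [224. 228.] [0.3543 0.0853 0.2   ]
 mark mat 0.61 [149. 231.] [0.6529 0.1    0.    ]
 mark mat 0.59 [150. 353.] [ 0.6646 -0.3892  0.    ]
 mark gauge 0.7 [196. 338.] [ 0.4773 -0.3296  0.    ]
 mark gauge 0.57 [187. 305.] [ 0.5099 -0.1991  0.    ]
 mark stand 0.55 [190. 221.] [0.4881 0.1315 0.    ]
```

```bash
cat > b.py <<'E'
import cv2,numpy as np
a=cv2.imread("pics/scene0.png")[150:300,110:390]; b=cv2.imread("pics/top0.png")[120:250,130:410]
a=cv2.resize(a,None,fx=2.4,fy=2,interpolation=2); b=cv2.resize(b,None,fx=2.4,fy=2.3,interpolation=2)
cv2.imwrite("pics/c0.png",np.vstack([a,b]))
E
python3 b.py
cat > c.py <<'E'
from h import *
np.set_printoptions(precision=4,suppress=True)
import sys
c=dict(np.load("top.npz")); p,r,q=cloud(c); col=c["image"][r,q]
def rect(n,sel):
    x=p[sel]; R=cv2.minAreaRect(x[:,:2].astype(np.float32)); print(n,sel.sum(),np.median(x,0),R)
box=lambda x0,x1,y0,y1,z0,z1:(p[:,0]>x0)&(p[:,0]<x1)&(p[:,1]>y0)&(p[:,1]<y1)&(p[:,2]>z0)&(p[:,2]<z1)
rect("plank",box(.43,.53,-.08,.32,.071,.083))
rect("block",box(.43,.53,.2,.32,.107,.125))
rect("handle",box(.43,.53,.08,.22,.185,.225))
rect("lid",box(.43,.53,.08,.22,.145,.175))
rect("gauge",box(.45,.6,-.26,-.14,.11,.14))
rect("gauge any",box(.45,.6,-.26,-.14,.03,.14))
rect("stand foot/top",box(.38,.58,-.05,.32,.056,.072))
m=box(.48,.54,-.26,-.14,.02,.14)
for a,b in zip(p[m],col[m]): print(a,b)
E
python3 c.py
```

```text
plank 1200 [0.4744 0.0891 0.076 ] ((0.48035722970962524, 0.12905791401863098), (0.33924543857574463, 0.09595291316509247), 88.27017211914062)
block 90 [0.4872 0.2634 0.1149] ((0.4863918721675873, 0.26454028487205505), (0.051169756799936295, 0.023890968412160873), 86.1277084350586)
handle 62 [0.4832 0.1481 0.2043] ((0.48469141125679016, 0.14874933660030365), (0.011866183951497078, 0.0695975199341774), 74.23611450195312)
lid 288 [0.4852 0.142  0.1617] ((0.48628708720207214, 0.1480088233947754), (0.07192746549844742, 0.07499392330646515), 1.5567407608032227)
gauge 30 [ 0.5177 -0.2013  0.1299] ((0.5174659490585327, -0.2020701766014099), (0.008338872343301773, 0.034797657281160355), 1.4489680528640747)
gauge any 59 [ 0.5149 -0.2014  0.1162] ((0.5175422430038452, -0.20207805931568146), (0.034910134971141815, 0.009175477549433708), 87.36128997802734)
stand foot/top 523 [0.4597 0.1059 0.0681] ((0.4816981256008148, 0.14824742078781128), (0.30349674820899963, 0.09967465698719025), 86.85450744628906)
[ 0.5203 -0.1863  0.1348] [240 247 241]
[ 0.5207 -0.1902  0.133 ] [222 242 236]
[ 0.5208 -0.193
[... 1690 characters left out ...]
0.5178 -0.1851  0.0257] [64 79 79]
[ 0.5149 -0.1858  0.0522] [71 84 79]
[ 0.515  -0.1897  0.052 ] [70 81 81]
[ 0.5149 -0.1932  0.0543] [52 65 73]
[ 0.5133 -0.1951  0.0693] [24 32 64]
[ 0.5142 -0.1998  0.0621] [ 0  1 54]
[ 0.5139 -0.2032  0.0653] [ 0  0 55]
[ 0.5133 -0.2061  0.0719] [ 0  6 56]
[ 0.5128 -0.2092  0.0768] [41 47 72]
[ 0.5132 -0.2133  0.0743] [74 85 82]
[ 0.5135 -0.2173  0.0729] [68 78 75]
[ 0.5146 -0.1936  0.021 ] [59 69 80]
[ 0.5142 -0.1969  0.0256] [16 18 66]
[ 0.5141 -0.2005  0.0277] [ 0  0 58]
[ 0.5137 -0.2038  0.0326] [ 0  0 58]
[ 0.5137 -0.2076  0.0334] [13 11 66]
[ 0.5138 -0.2115  0.0333] [39 49 75]
[ 0.5139 -0.2153  0.0335] [70 86 82]
[ 0.5144 -0.2197  0.0298] [75 86 85]
```

View pics/c0.png

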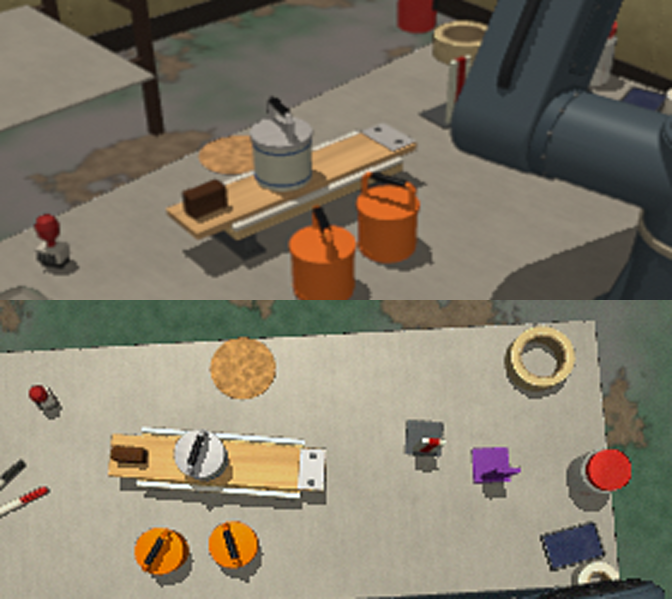

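The picture shows:
- **White canister:** on the plank at about (200,453) in the lower panel. Its bar runs about -16° from world x.
- **Mat:** at (243,368).
- **True gauge:** the white post at (428,440), with the purple look-alike to its right.
- **Orange look-alikes:** below the plank.

I'll lift and move to above the canister.

Request:
send_rows(moves="87 0 -27 0 0;87 0 -27 0 0;87 0 -26 0 0;87 -24 0 22 0;87 -24 0 22 0;87 -24 0 22 0;87 -24 0 22 0;87 -24 0 22 0;87 -24 0 22 0;87 -24 0 22 0;87 -24 0 22 0;87 -24 0 23 0;87 -24 0 23 0;87 -24 0 23 0;87 -24 0 23 0;87 -24 0 23 0;87 -23 0 22 0")

```text
time_s: 3.02
position: [0.3996, -0.1488, 0.2762]
tcp_rot: [[0.377, 0.001, 0.926], [-0.926, -0.0, 0.377], [0.0, -1.0, 0.0]]
force: [0.1, 0.7, 0.3]
opening: 1.002
```

Request:
send_rows(moves="87 -24 0 19 0;87 -24 0 19 0;87 -24 0 19 0;87 -24 0 19 0;87 -24 0 19 0;87 -24 0 19 0;87 -24 0 19 0;87 -24 0 19 0;87 -26 0 19 0;87 -26 0 20 0")

```text
time_s: 3.85
position: [0.4842, 0.1491, 0.2761]
tcp_rot: [[0.377, 0.0, 0.926], [-0.926, -0.0, 0.377], [0.0, -1.0, 0.0]]
force: [1.2, 0.1, -0.8]
opening: 0.999
```

Request:
send_rows(moves="87 0 0 0 -7.1;87 0 0 0 -7.1;87 0 0 0 -7.1;87 0 0 0 -7.1;87 0 0 0 -7.1;87 0 0 0 -7.1;87 0 0 0 -7.1;87 0 0 0 -7.1;87 0 0 0 -7.1;87 0 0 0 -7.1;87 0 0 0 -7.1;87 0 0 0 -7.1;87 0 0 0 -7.1;87 0 0 0 -7.1;87 0 0 0 -7.1;87 0 0 0 -7.1;87 0 0 0 -7.1;87 0 0 0 -7.1;87 0 0 0 -7.1;87 0 0 0 -7.1")

```text
time_s: 5.52
position: [0.4841, 0.1476, 0.276]
tcp_rot: [[0.267, 0.0, -0.964], [0.964, 0.0, 0.267], [0.0, -1.0, -0.0]]
force: [-0.2, -0.2, 0.7]
opening: 1.003
```

```bash
cat > d.py <<'E'
from h import *
np.set_printoptions(precision=4,suppress=True)
s=read_state(); R=np.array(s["tcp_rot"]); t=np.array(s["position"])
print(s["time_s"],t,s["joint_positions"],s["force"],s["opening"],"jaw",np.degrees(np.arctan2(R[1,0],R[0,0])),"tilt",R[2])
import sys
if len(sys.argv)>1:
    g=np.array([float(v) for v in sys.argv[1:4]]); print("tool shift mm",1000*R.T@(g-t))
E
python3 d.py 0.485 0.1485 0.181
```

```text
5.5167 [0.4841 0.1476 0.276 ] [  4.2802  15.6238  92.856    0.0024  71.5133 -70.2329] [-0.2097 -0.1989  0.6567] 1.003065181108872 jaw 74.51234522732867 tilt [ 0.0001 -1.     -0.0001]
tool shift mm [ 1.153  95.0386 -0.6303]
```

Request:
send_rows(moves="87 1 20 0 0;87 0 20 0 0;87 0 20 0 0;87 0 15 0 0;87 0 10 0 0;87 0 9 0 0;87 0 0 0 0;87 0 0 0 0;0 0 0 0 0;0 0 0 0 0;0 0 0 0 0;0 0 0 0 0;0 0 0 0 0;0 0 0 0 0;0 0 0 0 0;0 0 0 0 0;0 0 0 0 0;0 0 0 0 0")

```text
time_s: 7.02
position: [0.4844, 0.1485, 0.1819]
tcp_rot: [[0.273, -0.0, -0.962], [0.962, 0.0, 0.273], [0.0, -1.0, 0.0]]
force: [0.2, -0.2, 0.0]
opening: 0.326
```

```bash
cat > e.py <<'E'
from h import *
import sys
ims=[]
for n,(r0,r1,q0,q1) in (("scene",(150,300,110,390)),("top",(120,250,130,410))):
    c=capture(n); np.savez(n+sys.argv[1]+".npz",**{k:c[k] for k in("image","z_map","mtx","origin","rotation")})
    ims.append(cv2.resize(c["image"][r0:r1,q0:q1],None,fx=2.4,fy=2.1,interpolation=2))
cv2.imwrite(f"pics/c{sys.argv[1]}.png",np.vstack(ims))
E
python3 d.py; python3 e.py 1
```

```text
7.0167 [0.4844 0.1485 0.1819] [  4.3882  22.2561  99.7547   0.0007  57.9896 -69.7715] [ 0.1889 -0.1721  0.0042] 0.3257027553191093 jaw 74.15931400367401 tilt [ 0. -1.  0.]
```

View pics/c1.png

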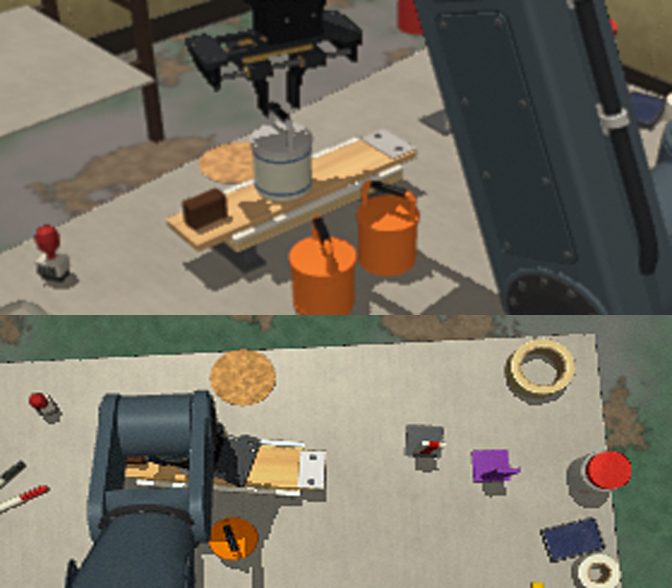

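The fingers straddle the black bar at about (275,105) and are still closing. I'll keep closing them.

Request:
send_rows(moves="0 0 0 0 0;0 0 0 0 0;0 0 0 0 0;0 0 0 0 0;0 0 0 0 0;0 0 0 0 0;0 0 0 0 0;0 0 0 0 0;0 0 0 0 0;0 0 0 0 0;0 0 0 0 0;0 0 0 0 0")

```text
time_s: 8.12
position: [0.4844, 0.1485, 0.1819]
tcp_rot: [[0.273, -0.0, -0.962], [0.962, 0.0, 0.273], [0.0, -1.0, 0.0]]
force: [-0.1, 0.5, 0.5]
opening: 0.007
```

Request:
send_rows(moves="0 0 -4 0 0;0 0 -8 0 0;0 0 -10 0 0;0 0 -10 0 0;0 0 -6 0 0;0 0 -2 0 0;0 0 0 0 0;0 0 0 0 0")

```text
time_s: 8.78
position: [0.4842, 0.1485, 0.2219]
tcp_rot: [[0.273, -0.0, -0.962], [0.962, 0.0, 0.273], [-0.0, -1.0, 0.0]]
force: [-0.8, -1.0, 0.5]
opening: 0.007
```

```bash
python3 d.py 0.653 0.0995 0.222
cat > f.py <<'E'
from h import *
import sys
c=capture("scene")
for m in masks_of(c,"canister")[:3]:
    p,_,_=cloud(c,m["region"]); print(round(m["p"],2),m["bbox"],np.percentile(p,[2,50,98],axis=0).round(3).tolist())
E
python3 f.py
```

```text
8.7833 [0.4842 0.1485 0.2219] [  4.3883  19.1947  97.0445   0.0018  63.7679 -69.7722] [-0.776  -0.9611  0.4534] 0.007447286412102993 jaw 74.1597324093104 tilt [-0.     -1.      0.0001]
tool shift mm [  -1.0687   -0.0944 -175.7349]
0.8 [216.4, 199.6, 239.8, 250.3] [[0.445, 0.079, 0.04], [0.463, 0.159, 0.142], [0.599, 0.184, 0.203]]
0.7 [259.0, 233.9, 283.0, 285.4] [[0.306, 0.03, -0.002], [0.33, 0.11, 0.069], [0.434, 0.135, 0.129]]
0.67 [231.4, 255.4, 258.6, 304.1] [[0.293, 0.184, 0.005], [0.312, 0.227, 0.076], [0.36, 0.248, 0.129]]
```

```bash
cat > g.py <<'E'
from h import *
import sys
c=capture("scene"); d=capture("top")
np.set_printoptions(precision=4,suppress=True)
a=cv2.resize(c["image"][140:270,170:320],None,fx=4,fy=4,interpolation=2)
cv2.imwrite("pics/g1.png",a)
s=read_state();R=np.array(s["tcp_rot"]);t=np.array(s["position"])
for k in (c,d):
    K=k["mtx"]; v=np.array(k["rotation"]).T@(t-k["origin"]); print("TCP pixel (r,c)",K[1,2]-K[1,1]*v[1]/-v[2],K[0,2]+K[0,0]*v[0]/-v[2], K[:2,2])
for l in ("scene","top"):
    z=np.load(l+".npz"); print(z["rotation"],z["mtx"])
c={k:v for k,v in np.load("scene.npz").items()}
for m in ([("scene",c)]):
    p,r,q=cloud(m[1]); w=(p[:,0]>.42)&(p[:,0]<.55)&(p[:,1]>.08)&(p[:,1]<.22)&(p[:,2]>.19)
    print(p[w].mean(0),p[w].min(0),p[w].max(0),r[w].mean(),q[w].mean())
E
python3 g.py
```

```text
TCP pixel (r,c) 196.67820893185828 225.11632985171923 [263.6456 194.2324]
TCP pixel (r,c) 184.75413972608226 210.25594491300205 [255.4631 188.5732]
[[-0.6749  0.399  -0.6208]
 [-0.7379 -0.3526  0.5755]
 [ 0.0107  0.8464  0.5324]] [[444.2092   0.     263.6456]
 [  0.     444.2092 194.2324]
 [  0.       0.       1.    ]]
[[ 0.0287  0.9948 -0.098 ]
 [-0.9996  0.0283 -0.0056]
 [-0.0028  0.0981  0.9952]] [[374.1882   0.     255.4631]
 [  0.     374.1882 188.5732]
 [  0.       0.       1.    ]]
[0.4751 0.1512 0.2005] [0.4452 0.1392 0.1901] [0.5116 0.1612 0.2066] 204.56923076923076 226.6153846153846
```

View pics/g1.png

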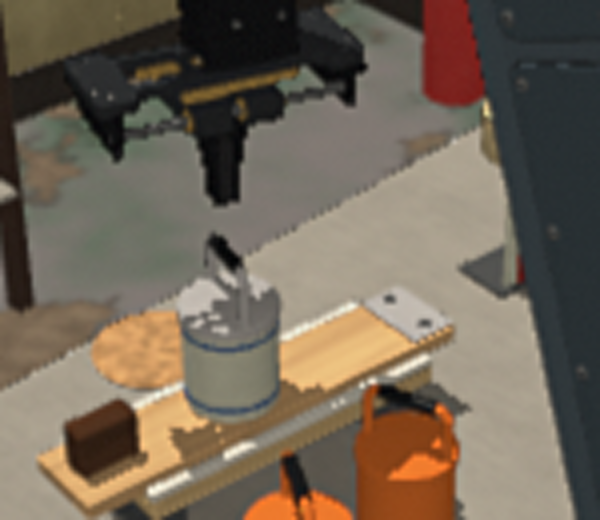

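```bash
cat > k.py <<'E'
from h import *
np.set_printoptions(precision=3,suppress=True)
c=capture("scene"); s=read_state(); t=np.array(s["position"]); print(t)
p,r,q=cloud(c)
w=(abs(p[:,0]-t[0])<.06)&(abs(p[:,1]-t[1])<.06)&(p[:,2]>t[2]-.03)&(p[:,2]<t[2]+.07)
x=p[w]
for z in np.arange(t[2]-.03,t[2]+.07,.006):
    y=x[(x[:,2]>=z)&(x[:,2]<z+.006)]
    if len(y): print(round(z-t[2],3),len(y),y.mean(0),y.min(0),y.max(0))
E
python3 k.py
```

```text
[0.484 0.148 0.221]
-0.03 12 [0.461 0.156 0.195] [0.448 0.144 0.192] [0.511 0.16  0.197]
-0.024 31 [0.478 0.151 0.201] [0.449 0.139 0.198] [0.509 0.16  0.203]
-0.018 20 [0.478 0.15  0.205] [0.454 0.141 0.204] [0.504 0.159 0.206]
0.024 13 [0.476 0.152 0.249] [0.47  0.143 0.246] [0.493 0.161 0.251]
0.03 15 [0.476 0.154 0.255] [0.468 0.146 0.252] [0.492 0.161 0.257]
0.036 17 [0.475 0.153 0.261] [0.468 0.144 0.258] [0.489 0.161 0.263]
0.042 16 [0.476 0.153 0.266] [0.468 0.145 0.264] [0.49  0.16  0.269]
0.048 15 [0.476 0.153 0.272] [0.469 0.143 0.27 ] [0.495 0.161 0.275]
0.054 20 [0.474 0.155 0.279] [0.467 0.141 0.276] [0.489 0.163 0.281]
0.06 21 [0.475 0.152 0.285] [0.467 0.14  0.282] [0.494 0.163 0.287]
0.066 11 [0.474 0.152 0.289] [0.468 0.141 0.288] [0.484 0.164 0.291]
```

The fingers shut on air. The picture puts the finger ends at z≈0.246 (crop (225,203)), about 25 mm above the reported TCP, and the canister hasn't moved. I'll trust the camera, open again, go about 24 mm deeper and check.

Request:
send_rows(moves="60 0 0 -3 0;60 0 0 0 0;60 0 0 0 0;60 0 0 0 0;60 0 0 0 0;60 0 0 0 0;60 0 0 0 0;60 0 0 0 0;60 0 0 0 0;60 0 0 0 0;60 0 0 0 0;60 0 0 0 0")

```text
time_s: 10.03
position: [0.4873, 0.1477, 0.222]
tcp_rot: [[0.273, 0.0, -0.962], [0.962, -0.0, 0.273], [-0.0, -1.0, -0.0]]
force: [-0.3, -0.5, -0.1]
opening: 0.681
```

Request:
send_rows(moves="60 0 15 0 0;60 0 15 0 0;60 0 12 0 0;60 0 8 0 0;60 0 8 0 0;60 0 6 0 0;60 0 0 0 0;60 0 0 0 0")

```text
time_s: 10.7
position: [0.4874, 0.1477, 0.1579]
tcp_rot: [[0.273, -0.0, -0.962], [0.962, -0.0, 0.273], [-0.0, -1.0, 0.0]]
force: [0.3, 0.5, 0.1]
opening: 0.691
```

```bash
python3 k.py; python3 e.py 2
```

```text
[0.488 0.148 0.158]
-0.03 44 [0.462 0.166 0.131] [0.446 0.121 0.128] [0.498 0.185 0.134]
-0.024 34 [0.458 0.163 0.137] [0.446 0.124 0.134] [0.487 0.185 0.14 ]
-0.018 48 [0.459 0.163 0.143] [0.443 0.122 0.141] [0.494 0.185 0.146]
-0.012 28 [0.462 0.169 0.15 ] [0.442 0.132 0.147] [0.503 0.185 0.152]
-0.006 103 [0.472 0.155 0.156] [0.442 0.11  0.152] [0.52  0.187 0.158]
0.0 203 [0.479 0.152 0.16 ] [0.445 0.111 0.158] [0.514 0.187 0.164]
0.006 9 [0.476 0.15  0.167] [0.446 0.138 0.165] [0.514 0.161 0.169]
0.012 9 [0.477 0.15  0.173] [0.446 0.138 0.17 ] [0.516 0.161 0.176]
0.018 12 [0.475 0.15  0.179] [0.446 0.136 0.177] [0.512 0.16  0.182]
0.024 22 [0.483 0.149 0.185] [0.448 0.114 0.182] [0.514 0.187 0.188]
0.03 26 [0.476 0.147 0.191] [0.445 0.113 0.188] [0.512 0.191 0.194]
0.036 40 [0.476 0.153 0.198] [0.446 0.115 0.194] [0.512 0.19  0.2  ]
0.042 58 [0.48  0.149 0.203] [0.453 0.114 0.2  ] [0.51  0.187 0.206]
0.048 22 [0.477 0.147 0.209] [0.462 0.113 0.206] [0.494 0.188 0.212]
0.054 18 [0.482 0.156 0.215] [0.462 0.116 0.213] [0.503 0.19  0.218]
0.06 25 [0.477 0.15  0.221] [0.462 0.107 0.219] [0.5   0.192 0.224]
0.066 16 [0.477 0.146 0.226] [0.463 0.108 0.225] [0.49  0.191 0.228]
```

Fingertips now sit at about 0.183, around the bar as intended. Closing.

Request:
send_rows(moves="0 0 0 0 0;0 0 0 0 0;0 0 0 0 0;0 0 0 0 0;0 0 0 0 0;0 0 0 0 0;0 0 0 0 0;0 0 0 0 0;0 0 0 0 0;0 0 0 0 0;0 0 0 0 0;0 0 0 0 0;0 0 0 0 0;0 0 0 0 0;0 0 0 0 0;0 0 0 0 0")

```text
time_s: 12.18
position: [0.4873, 0.1477, 0.158]
tcp_rot: [[0.273, -0.0, -0.962], [0.962, -0.0, 0.273], [-0.0, -1.0, 0.0]]
force: [0.3, -0.4, -0.3]
opening: 0.125
```

Request:
send_rows(moves="0 0 -3 0 0;0 0 -5 0 0;0 0 -8 0 0;0 0 -8 0 0;0 0 -6 0 0;0 0 0 0 0;0 0 0 0 0;0 0 0 0 0")

```text
time_s: 12.85
position: [0.4871, 0.1477, 0.188]
tcp_rot: [[0.273, -0.0, -0.962], [0.962, 0.0, 0.273], [-0.0, -1.0, 0.0]]
force: [-0.2, -0.0, -3.1]
opening: 0.126
```

```bash
python3 d.py .653 .0995 .1879
cat > l.py <<'E'
from h import *
np.set_printoptions(precision=4,suppress=True)
c=capture("scene"); s=read_state(); t=np.array(s["position"])
p,r,q=cloud(c); im=c["image"][r,q].astype(int)
w=(abs(p[:,0]-t[0])<.08)&(abs(p[:,1]-t[1])<.08)
x=p[w]
print("canister pts by z")
for z in np.arange(0,.2,.01):
    y=x[(x[:,2]>=z)&(x[:,2]<z+.01)]
    if len(y): print(round(z,3),len(y),np.percentile(y,[3,50,97],axis=0).ravel())
a=cv2.resize(c["image"][140:270,170:320],None,fx=4,fy=4,interpolation=2)
import sys
cv2.imwrite(f"pics/l{sys.argv[1]}.png",a)
E
python3 l.py 1|head -3
```

```text
12.85 [0.4871 0.1477 0.188 ] [  4.2703  21.9464  99.0502   0.0022  59.0108 -69.8902] [-0.1943 -0.0026 -3.0902] 0.12591858491326913 jaw 74.15937189653944 tilt [-0.     -1.      0.0001]
tool shift mm [  -1.0679    0.0783 -172.7773]
canister pts by z
0.0 114 [0.4151 0.0792 0.0001 0.4416 0.1631 0.001  0.4689 0.2249 0.0063]
0.01 4 [0.4397 0.2233 0.0124 0.4405 0.2257 0.0169 0.4434 0.2265 0.019 ]
```

View pics/l1.png

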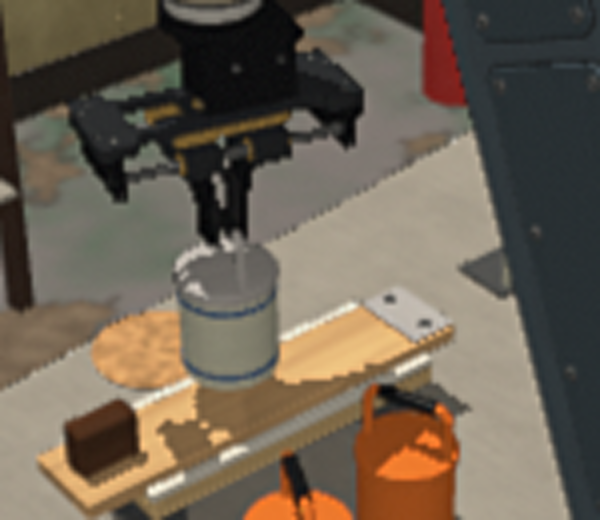

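The canister hangs clear of the plank, with its base at (230,380) in the crop and about 3 N of weight. I'll carry it over the mat.

Request:
send_rows(moves="0 -1 -2 -8 0;0 0 -2 -14 0;0 0 -2 -16 0;0 0 0 -16 0;0 0 0 -16 0;0 0 0 -16 0;0 0 0 -16 0;0 0 0 -16 0;0 0 0 -16 0;0 0 0 -16 0;0 0 0 -12 0;0 0 0 -8 0;0 0 0 -4 0;0 0 0 0 0;0 0 0 0 0;0 0 0 0 0")

```text
time_s: 14.23
position: [0.6534, 0.0995, 0.1937]
tcp_rot: [[0.273, -0.001, -0.962], [0.962, 0.0, 0.273], [-0.0, -1.0, 0.001]]
force: [-0.3, -0.1, -3.1]
opening: 0.128
```

Request:
send_rows(moves="0 0 8 0 0;0 0 12 0 0;0 0 14 0 0;0 0 14 0 0;0 0 14 0 0;0 0 12 0 0;0 0 10 0 0;0 0 8 0 0;0 0 6 0 0;0 0 2 0 0;0 0 0 0 0;0 0 0 0 0;0 0 0 0 0")

```text
time_s: 15.32
position: [0.6551, 0.0992, 0.0948]
tcp_rot: [[0.273, 0.002, -0.962], [0.962, -0.0, 0.273], [0.0, -1.0, -0.002]]
force: [0.4, 1.5, -3.2]
opening: 0.126
```

```bash
python3 d.py .653 .0995 .086; python3 l.py 2
```

```text
15.3167 [0.6551 0.0992 0.0948] [ -1.0297  39.7199  81.2971   0.0006  58.8817 -75.1944] [ 0.3842  1.4877 -3.2124] 0.12636087792406137 jaw 74.16439776858397 tilt [ 0.0005 -1.     -0.0017]
tool shift mm [-0.3397  8.786   2.131 ]
canister pts by z
0.0 235 [0.6021 0.03   0.0001 0.631  0.1235 0.0015 0.6917 0.17   0.0048]
0.01 35 [0.6129 0.0902 0.0112 0.6255 0.1223 0.0161 0.6557 0.1341 0.0199]
0.02 53 [0.6142 0.0812 0.0204 0.6202 0.1173 0.0246 0.6552 0.1355 0.0291]
0.03 58 [0.6132 0.0809 0.0305 0.6234 0.1229 0.0349 0.654  0.1352 0.0395]
0.04 47 [0.612  0.0764 0.0404 0.6215 0.1148 0.0461 0.6562 0.1347 0.0492]
0.05 58 [0.6119 0.0815 0.0504 0.6242 0.122  0.0547 0.6629 0.1352 0.0597]
0.06 50 [0.6141 0.0748 0.0605 0.623  0.1168 0.0648 0.6545 0.1355 0.0696]
0.07 57 [0.6144 0.0877 0.0701 0.6208 0.1211 0.0749 0.6553 0.136  0.0797]
0.08 45 [0.613  0.0821 0.0804 0.6206 0.1209 0.0839 0.654  0.1354 0.0897]
0.09 223 [0.6149 0.0697 0.0911 0.6449 0.1069 0.0964 0.6799 0.136  0.0995]
0.1 13 [0.6133 0.1047 0.1002 0.6192 0.1117 0.1018 0.6583 0.1182 0.108 ]
0.11 7 [0.6164 0.108  0.1111 0.6193 0.1105 0.1138 0.6443 0.1136 0.1184]
0.12 19 [0.6146 0.0896 0.1211 0.645  0.1097 0.124  0.6596 0.1152 0.1288]
0.13 40 [0.6175 0.0885 0.1309 0.6431 0.109  0.1359 0.6677 0.1161 0.1396]
0.14 38 [0.6282 0.0869 0.1403 0.6443 0.1006 0.1433 0.6631 0.1167 0.1497]
0.15 25 [0.6381 0.0865 0.1504 0.6465 0.1083 0.1547 0.663  0.1193 0.1597]
0.16 39 [0.6373 0.0854 0.1607 0.6467 0.0948 0.1656 0.6604 0.1203 0.1697]
0.17 23 [0.6363 0.0835 0.1702 0.646  0.0914 0.1741 0.658  0.1213 0.1789]
0.18 6 [0.6367 0.0885 0.1808 0.6393 0.0923 0.1846 0.6532 0.0943 0.1885]
0.19 63 [0.5936 0.0228 0.192  0.6205 0.0909 0.1969 0.6819 0.1476 0.1996]
```

View pics/l2.png

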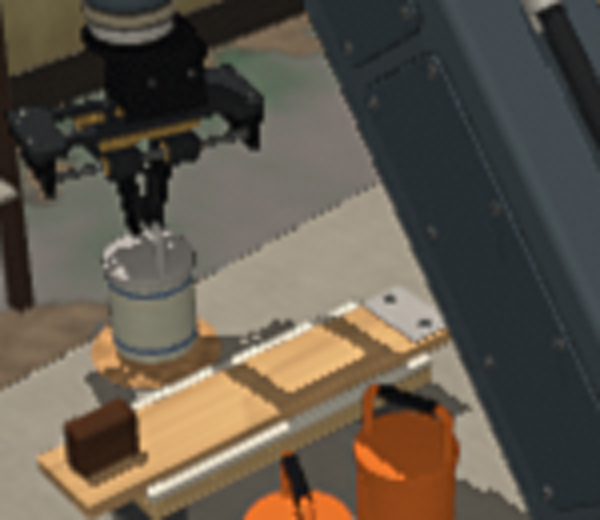

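The canister is centred over the mat, at (150,345) in the crop, hanging about 5 mm above it. I'll lower it gently.

Request:
send_rows(moves="0 0 1.5 0 0;0 0 1.5 0 0;0 0 1 0 0;0 0 0.5 0 0;0 0 0.5 0 0;0 0 0 0 0;0 0 0 0 0")

```text
time_s: 15.95
position: [0.6544, 0.0993, 0.0889]
tcp_rot: [[0.273, -0.0, -0.962], [0.962, 0.0, 0.273], [-0.0, -1.0, 0.0]]
force: [-0.2, 0.8, -2.8]
opening: 0.127
```

Request:
send_rows(moves="0 0 0.5 0 0;0 0 0.5 0 0;0 0 0 0 0;0 0 0 0 0")

```text
time_s: 16.28
position: [0.6544, 0.0993, 0.0879]
tcp_rot: [[0.273, -0.0, -0.962], [0.962, 0.0, 0.273], [-0.0, -1.0, 0.0]]
force: [-0.8, 0.7, -2.0]
opening: 0.127
```

Request:
send_rows(moves="0 0 0.5 0 0;0 0 0.5 0 0;0 0 0 0 0;0 0 0 0 0")

```text
time_s: 16.62
position: [0.6544, 0.0992, 0.0869]
tcp_rot: [[0.273, -0.0, -0.962], [0.962, -0.0, 0.273], [-0.0, -1.0, 0.0]]
force: [-0.3, -0.2, -2.6]
opening: 0.126
```

Request:
send_rows(moves="0 0 0.5 0 0;0 0 0.5 0 0;0 0 0 0 0;0 0 0 0 0")

```text
time_s: 16.95
position: [0.6545, 0.0992, 0.0861]
tcp_rot: [[0.273, 0.0, -0.962], [0.962, -0.0, 0.273], [-0.0, -1.0, -0.0]]
force: [-0.7, 0.4, -1.8]
opening: 0.128
```

```bash
python3 l.py 3 | grep -E "^0.09|^0.08|^0.1 "; python3 d.py
```

```text
0.08 206 [0.6128 0.0678 0.0806 0.6402 0.108  0.0871 0.6801 0.1366 0.0897]
0.09 34 [0.6125 0.0748 0.09   0.6429 0.1079 0.0908 0.6654 0.1288 0.0986]
0.1 11 [0.6142 0.1059 0.1009 0.6178 0.1094 0.1057 0.6486 0.114  0.1098]
17.0 [0.6545 0.0992 0.086 ] [ -1.0315  40.349   81.6261  -0.0047  58.0136 -75.1926] [ 0.7964 -0.4315 -2.261 ] 0.12462164079798517 jaw 74.1636124613502 tilt [-0.     -1.     -0.0002]
```

Request:
send_rows(moves="0 0 0.5 0 0;0 0 0.5 0 0;0 0 0 0 0;0 0 0 0 0")

```text
time_s: 17.33
position: [0.655, 0.099, 0.0859]
tcp_rot: [[0.273, 0.002, -0.962], [0.962, -0.0, 0.273], [0.0, -1.0, -0.002]]
force: [-1.1, -1.5, 4.3]
opening: 0.127
```

Request:
send_rows(moves="0 0 0.5 0 0;0 0 0.5 0 0;0 0 0 0 0;0 0 0 0 0")

```text
time_s: 17.67
position: [0.6554, 0.0988, 0.0859]
tcp_rot: [[0.273, 0.002, -0.962], [0.962, -0.001, 0.273], [-0.0, -1.0, -0.003]]
force: [-1.9, -2.1, 8.7]
opening: 0.125
```

Contact: the pose has stalled and the force has turned upward. I'll ease back 1 mm, open, and rise once the fingers are clear of the bar.

Request:
send_rows(moves="0 0 -1 0 0;50 0 0 0 0;50 0 0 0 0;50 0 0 0 0;50 0 0 0 0;50 0 0 0 0;50 0 0 0 0;50 0 0 0 0;50 0 0 0 0;50 0 0 0 0;50 0 0 0 0;50 0 0 0 0")

```text
time_s: 18.67
position: [0.6544, 0.0993, 0.085]
tcp_rot: [[0.273, 0.0, -0.962], [0.962, -0.0, 0.273], [-0.0, -1.0, -0.0]]
force: [0.6, -0.3, 0.2]
opening: 0.573
```

Request:
send_rows(moves="50 0 -4 0 0;50 0 -8 0 0;50 0 -12 0 0;50 0 -20 0 0;50 0 -20 0 0;50 0 -20 0 0;50 0 -10 0 0;50 0 0 0 0;50 0 0 0 0")

```text
time_s: 19.42
position: [0.6547, 0.0993, 0.1799]
tcp_rot: [[0.273, 0.002, -0.962], [0.962, -0.0, 0.273], [0.0, -1.0, -0.002]]
force: [-0.5, -0.1, -0.7]
opening: 0.576
```

```bash
cat > m.py <<'E'
from h import *
np.set_printoptions(precision=4,suppress=True)
d=dict(np.load("top.npz")); c=capture("scene")
p,r,q=cloud(c)
for a,b in ((.02,.08),(.084,.1),(.115,.14)):
    w=(abs(p[:,0]-.653)<.05)&(abs(p[:,1]-.1)<.05)&(p[:,2]>a)&(p[:,2]<b)
    print("canister",a,w.sum(),np.percentile(p[w],[2,50,98],axis=0).ravel())
# plank axis from both views: block faces, plate, plank edges by colour
for n,k in (("scene",c),("top0",d),("top",capture("top"))):
    p,r,q=cloud(k); im=k["image"][r,q].astype(int)
    B,G,Rr=im.T
    w=(p[:,0]>.42)&(p[:,0]<.53)&(p[:,1]>-.08)&(p[:,1]<.32)&(p[:,2]>.07)&(p[:,2]<.082)&(Rr-B>35)
    x=p[w]; R=cv2.minAreaRect(x[:,:2].astype(np.float32)); print(n,"wood",w.sum(),R,np.percentile(x[:,1],[0,1,99,100]))
    w=(p[:,0]>.42)&(p[:,0]<.53)&(p[:,1]>-.08)&(p[:,1]<.32)&(p[:,2]>.07)&(p[:,2]<.09)
    x=p[w]; print(" all ymin/ymax",np.sort(x[:,1])[[0,3,10,-10,-3,-1]])
    w=(p[:,1]>.2)&(p[:,1]<.32)&(p[:,0]>.42)&(p[:,0]<.53)&(p[:,2]>.108)&(p[:,2]<.125); x=p[w]
    if w.sum()>5: print(" block",w.sum(),cv2.minAreaRect(x[:,:2].astype(np.float32)))
E
python3 m.py; python3 d.py
```

```text
canister 0.02 314 [0.611  0.0781 0.021  0.621  0.1194 0.0499 0.659  0.1357 0.0785]
canister 0.084 213 [0.6138 0.0666 0.0842 0.6444 0.1044 0.0877 0.6823 0.1326 0.0938]
canister 0.115 50 [0.6125 0.0918 0.1189 0.6388 0.1032 0.1297 0.6725 0.1124 0.134 ]
scene wood 1352 ((0.4747326970100403, 0.13039201498031616), (0.33994773030281067, 0.08085495233535767), 86.25691986083984) [-0.0375 -0.0121  0.2973  0.3005]
 all ymin/ymax [-0.0399 -0.0392 -0.0375  0.298   0.2992  0.3005]
 block 108 ((0.48128020763397217, 0.2646992802619934), (0.04853743314743042, 0.02423454448580742), 87.55181121826172)
top0 wood 995 ((0.47795432806015015, 0.1295284628868103), (0.3393222689628601, 0.07402130961418152), 87.30438995361328) [-0.0403 -0.0076  0.2959  0.2991]
 all ymin/ymax [-0.0405 -0.0401 -0.0374  0.2962  0.2986  0.2991]
 block 89 ((0.48635977506637573, 0.2640659213066101), (0.050218839198350906, 0.023890968412160873), 86.1277084350586)
top wood 499 ((0.4778537452220917, 0.1300458014011383), (0.33894068002700806, 0.07478738576173782), 86.94667053222656) [-0.04   -0.0132  0.2986  0.3   ]
 all ymin/ymax [-0.0403 -0.0399 -0.0373  0.2962  0.2995  0.3   ]
 block 21 ((0.48717764019966125, 0.28334614634513855), (0.01278771087527275, 0.022551309317350388), 87.0279312133789)
19.5167 [0.6534 0.0993 0.1779] [ -1.0328  34.188   77.4791   0.0041  68.4637 -75.1909] [ 0.4224 -0.3462 -0.2904] 0.5769664832729448 jaw 74.15658405987513 tilt [-0.0005 -1.      0.0022]
```

The canister stands on the mat with its centre near (0.650, 0.0995) and has been let go. The block is at (0.485, 0.264), the yaw is about -3°, and the slide needed is about 159 mm. I'll move over the block.

Request:
send_rows(moves="50 7 0 13 0;50 11 0 20 0;50 12 0 22 0;50 12 0 22 0;50 12 0 22 0;50 12 0 22 0;50 12 0 22 0;50 12 0 22 0;50 11 0 20 0;50 8 0 14 0;50 4 0 8 0;50 0 0 0 7;50 0 0 0 7;50 0 0 0 7;50 0 0 0 7;50 0 0 0 7;50 0 0 0 7;50 0 0 0 7;50 0 0 0 7;50 0 0 0 7")

```text
time_s: 21.18
position: [0.4853, 0.2642, 0.1781]
tcp_rot: [[0.982, -0.002, -0.187], [0.187, -0.001, 0.982], [-0.002, -1.0, -0.0]]
force: [0.4, 0.0, 0.5]
opening: 0.575
```

Request:
send_rows(moves="50 0 0 0 7;50 0 0 0 7;50 0 20 0 0;50 0 20 0 0;50 0 15 0 0;50 0 0 0 0;50 0 0 0 0")

```text
time_s: 21.77
position: [0.485, 0.2641, 0.1229]
tcp_rot: [[0.999, -0.003, 0.05], [-0.05, -0.001, 0.999], [-0.003, -1.0, -0.001]]
force: [1.0, -0.1, -0.5]
opening: 0.574
```

```bash
python3 d.py .485 .264 .059; python3 k.py; python3 l.py 4 >/dev/null
```

```text
21.7667 [0.485  0.2641 0.1229] [16.9745 30.3854 96.531  -0.0009 53.2695 19.8239] [ 0.9521 -0.0796 -0.5378] 0.5737513741657031 jaw -2.8489423206435887 tilt [-0.003  -1.     -0.0011]
tool shift mm [ 0.1961 63.8747 -0.025 ]
[0.486 0.264 0.124]
-0.03 34 [0.475 0.271 0.097] [0.469 0.239 0.094] [0.491 0.289 0.1  ]
-0.024 26 [0.474 0.269 0.103] [0.468 0.243 0.1  ] [0.49  0.289 0.105]
-0.018 49 [0.478 0.265 0.11 ] [0.467 0.241 0.106] [0.497 0.291 0.112]
-0.012 67 [0.48  0.268 0.114] [0.469 0.242 0.112] [0.493 0.289 0.117]
0.018 2 [0.511 0.261 0.147] [0.51  0.259 0.147] [0.511 0.263 0.148]
0.024 27 [0.479 0.267 0.151] [0.449 0.253 0.148] [0.519 0.278 0.154]
0.03 28 [0.476 0.267 0.157] [0.447 0.256 0.154] [0.517 0.277 0.16 ]
0.036 25 [0.477 0.268 0.163] [0.447 0.256 0.16 ] [0.517 0.277 0.166]
0.042 20 [0.471 0.27  0.169] [0.448 0.257 0.166] [0.515 0.277 0.172]
0.048 12 [0.475 0.273 0.175] [0.446 0.262 0.172] [0.514 0.277 0.178]
0.054 7 [0.497 0.275 0.181] [0.452 0.273 0.178] [0.518 0.277 0.183]
0.06 6 [0.496 0.275 0.187] [0.458 0.274 0.186] [0.518 0.276 0.189]
0.066 4 [0.5   0.274 0.191] [0.458 0.273 0.19 ] [0.519 0.275 0.192]
```

View pics/l4.png

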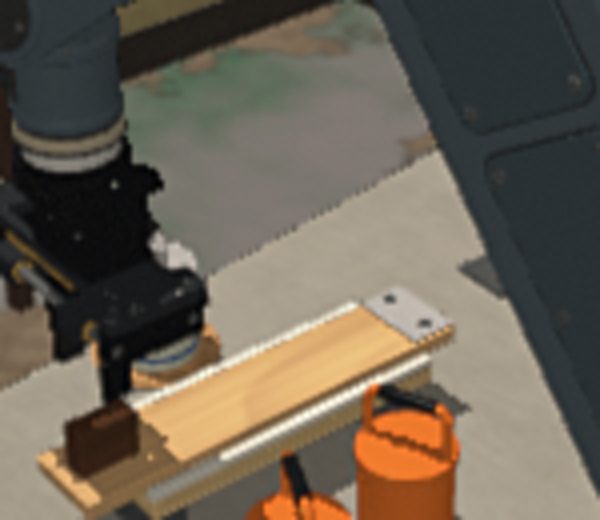

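The fingers straddle the block, with their tips at z≈0.147, the same 24 mm offset as before. I'll descend to an actual tip height of about 0.084 and close.

Request:
send_rows(moves="50 0 15 0 0;50 0 15 0 0;50 0 15 0 0;50 0 10 0 0;50 0 5 0 0;50 0 3 0 0;50 0 0 0 0;50 0 0 0 0")

```text
time_s: 22.53
position: [0.4867, 0.2646, 0.0615]
tcp_rot: [[0.999, 0.001, 0.05], [-0.05, 0.0, 0.999], [0.001, -1.0, 0.0]]
force: [-1.1, 0.2, -0.1]
opening: 0.579
```

Request:
send_rows(moves="0 0 0 0 0;0 0 0 0 0;0 0 0 0 0;0 0 0 0 0;0 0 0 0 0;0 0 0 0 0;0 0 0 0 0;0 0 0 0 0;0 0 0 0 0;0 0 0 0 0;0 0 0 0 0;0 0 0 0 0")

```text
time_s: 23.53
position: [0.486, 0.2645, 0.0611]
tcp_rot: [[0.999, -0.0, 0.05], [-0.05, 0.0, 0.999], [-0.0, -1.0, 0.0]]
force: [-1.3, -0.5, 4.8]
opening: 0.271
```

```bash
python3 d.py; python3 k.py | tail -15;python3 m.py
```

```text
23.5333 [0.486  0.2645 0.0611] [16.9788 35.92   98.9418  0.004  45.1405 19.8151] [-1.319  -0.494   4.7938] 0.2707581155746911 jaw -2.839136009169619 tilt [-0.0001 -1.      0.    ]
-0.018 22 [0.439 0.238 0.047] [0.43  0.205 0.044] [0.462 0.256 0.049]
-0.012 30 [0.436 0.236 0.053] [0.429 0.205 0.049] [0.456 0.257 0.055]
-0.006 49 [0.443 0.244 0.058] [0.43  0.205 0.055] [0.509 0.299 0.061]
-0.0 109 [0.451 0.252 0.064] [0.432 0.205 0.061] [0.519 0.301 0.067]
0.006 200 [0.465 0.257 0.071] [0.433 0.206 0.067] [0.519 0.3   0.073]
0.012 166 [0.469 0.259 0.075] [0.445 0.205 0.073] [0.519 0.3   0.079]
0.018 22 [0.478 0.273 0.082] [0.47  0.241 0.079] [0.496 0.288 0.085]
0.024 22 [0.472 0.277 0.089] [0.462 0.257 0.086] [0.489 0.289 0.091]
0.03 25 [0.471 0.278 0.094] [0.461 0.258 0.092] [0.49  0.291 0.097]
0.036 19 [0.474 0.281 0.1  ] [0.462 0.27  0.097] [0.493 0.29  0.103]
0.042 22 [0.478 0.281 0.107] [0.461 0.271 0.103] [0.505 0.288 0.109]
0.048 44 [0.482 0.279 0.112] [0.463 0.267 0.11 ] [0.501 0.289 0.115]
0.054 7 [0.469 0.276 0.118] [0.459 0.272 0.116] [0.5   0.278 0.121]
0.06 5 [0.465 0.276 
[... 676 characters left out ...]
04886), 77.4693603515625)
top0 wood 995 ((0.47795432806015015, 0.1295284628868103), (0.3393222689628601, 0.07402130961418152), 87.30438995361328) [-0.0403 -0.0076  0.2959  0.2991]
 all ymin/ymax [-0.0405 -0.0401 -0.0374  0.2962  0.2986  0.2991]
 block 89 ((0.48635977506637573, 0.2640659213066101), (0.050218839198350906, 0.023890968412160873), 86.1277084350586)
top wood 1149 ((0.477594792842865, 0.10436449199914932), (0.28911736607551575, 0.07436922192573547), 87.46975708007812) [-0.0403  0.0003  0.2418  0.2477]
 all ymin/ymax [-0.0405 -0.0401 -0.0374  0.2441  0.2477  0.2527]
 block 10 ((0.4866578280925751, 0.24165727198123932), (0.018802836537361145, 0.003131204517558217), 2.449556350708008)
```

The block is held: opening 23.6 mm against a 24 mm block. I'll slide 150 mm first, then measure.

Request:
send_rows(moves="0 0 0 -2 0;0 0 0 -4 0;0 0 0 -7 0;0 0 0 -9 0;0 0 0 -10 0;0 0 0 -10 0;0 0 0 -10 0;0 0 0 -10 0;0 0 0 -10 0;0 0 0 -10 0;0 0 0 0 0;0 0 0 0 0")

```text
time_s: 24.68
position: [0.482, 0.1798, 0.0611]
tcp_rot: [[0.999, -0.0, 0.049], [-0.049, -0.003, 0.999], [-0.0, -1.0, -0.003]]
force: [0.3, -2.2, 6.4]
opening: 0.274
```

```bash
cat > n.py <<'E'
from h import *
np.set_printoptions(precision=4,suppress=True)
s=read_state(); print(s["time_s"],s["position"],s["force"],s["moment"],s["opening"])
k=capture("top"); p,r,q=cloud(k); im=k["image"][r,q].astype(int); B,G,Rr=im.T
w=(p[:,0]>.40)&(p[:,0]<.507)&(p[:,1]>-.26)&(p[:,1]<.3)&(p[:,2]>.062)&(p[:,2]<.09); x=p[w]
print("ymin",np.sort(x[:,1])[[0,3,6,10,20]])
n=x[x[:,1]<x[:,1].min()+.03]; print("nose strip",n.mean(0),n.min(0),n.max(0),np.sort(n[:,1])[:24])
w=(p[:,0]>.42)&(p[:,0]<.54)&(p[:,1]>-.26)&(p[:,1]<.05)&(p[:,2]>.07)&(p[:,2]<.09)&(Rr-B>35)
print("wood",cv2.minAreaRect(p[w][:,:2].astype(np.float32)), np.polyfit(p[w][:,1],p[w][:,2],1))
g=(p[:,0]>.505)&(p[:,0]<.53)&(p[:,1]>-.235)&(p[:,1]<-.17)&(p[:,2]>.12)&(p[:,2]<.14)
print("gauge top",cv2.minAreaRect(p[g][:,:2].astype(np.float32)))
rd=(p[:,0]>.505)&(p[:,0]<.53)&(p[:,1]>-.235)&(p[:,1]<-.17)&(p[:,2]>.03)&(Rr>2*G+15)
print("red",rd.sum(),p[rd].mean(0),p[rd].min(0),p[rd].max(0))
import sys
cv2.imwrite(f"pics/n{sys.argv[1]}.png",cv2.resize(k["image"][150:230,170:350],None,fx=4,fy=4,interpolation=2))
E
python3 n.py 1
```

```text
24.6833 [0.482  0.1798 0.0611] [ 0.2864 -2.1549  6.3521] [-0.255  -0.0869 -0.0553] 0.27431801205521655
ymin [-0.1264 -0.1237 -0.1231 -0.1225 -0.1195]
nose strip [ 0.4679 -0.1098  0.0794] [ 0.4342 -0.1264  0.0692] [ 0.5033 -0.0964  0.0865] [-0.1264 -0.1237 -0.1237 -0.1237 -0.1232 -0.1231 -0.1231 -0.1229 -0.1229
 -0.1228 -0.1225 -0.1225 -0.1224 -0.1224 -0.1222 -0.1201 -0.1201 -0.12
 -0.1199 -0.1196 -0.1195 -0.1195 -0.1195 -0.1194]
wood ((0.47272029519081116, -0.07653960585594177), (0.07758484780788422, 0.25284093618392944), 0.8017470240592957) [0.0006 0.0759]
gauge top ((0.517462968826294, -0.20350784063339233), (0.008000598289072514, 0.033039070665836334), 1.820878028869629)
red 21 [ 0.516  -0.2036  0.1062] [ 0.5131 -0.2094  0.0344] [ 0.5215 -0.1979  0.1339]
```

Request:
send_rows(moves="0 0 0 -3 0;0 0 0 -6 0;0 0 0 -8 0;0 0 0 -9 0;0 0 0 -9 0;0 0 0 -9 0;0 0 0 -9 0;0 0 0 -7 0;0 0 0 -5 0;0 0 0 -3 0;0 0 0 0 0;0 0 0 0 0;0 0 0 0 0")

```text
time_s: 25.82
position: [0.4783, 0.1132, 0.0611]
tcp_rot: [[0.999, -0.0, 0.049], [-0.049, -0.001, 0.999], [-0.0, -1.0, -0.001]]
force: [0.0, 1.0, 5.9]
opening: 0.273
```

```bash
python3 n.py 2; cp pics/n2.png pics/v2.png
```

```text
25.8167 [0.4783 0.1132 0.0611] [0.0026 0.9884 5.9022] [ 0.2869 -0.15   -0.0596] 0.273361517165654
ymin [-0.1914 -0.1908 -0.1906 -0.1878 -0.187 ]
nose strip [ 0.4645 -0.177   0.0794] [ 0.429  -0.1914  0.0686] [ 0.4973 -0.1638  0.087 ] [-0.1914 -0.1912 -0.1908 -0.1908 -0.1908 -0.1907 -0.1906 -0.1905 -0.1904
 -0.1903 -0.1878 -0.1878 -0.1876 -0.1875 -0.1875 -0.1875 -0.1875 -0.1873
 -0.1872 -0.1871 -0.187  -0.187  -0.1869 -0.1866]
wood ((0.46775874495506287, -0.06970863789319992), (0.23913854360580444, 0.0746288076043129), 87.28691101074219) [-0.0005  0.0757]
gauge top ((0.5177709460258484, -0.20296213030815125), (0.008394408039748669, 0.03319193050265312), 0.8141324520111084)
red 19 [ 0.5163 -0.2035  0.1086] [ 0.5131 -0.2093  0.0301] [ 0.5221 -0.1975  0.1344]
```

View pics/v2.png

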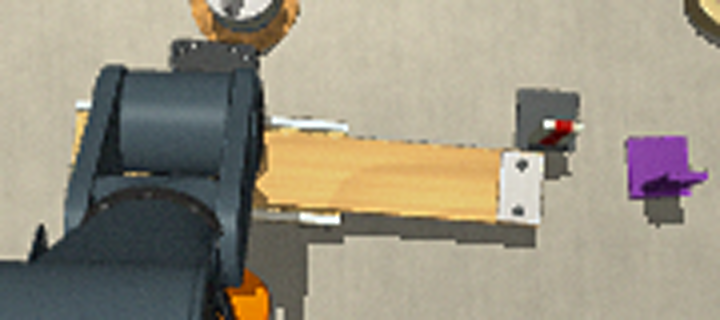

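The plank lies flat. Its plated nose, at column ≈543, is just short of the red band at column ≈562 (the post top is higher, so there's some parallax). The measured remainder is 8.5 mm.

Request:
send_rows(moves="0 0 0 -2 0;0 0 0 -3 0;0 0 0 -2.5 0;0 0 0 -1 0;0 0 0 0 0;0 0 0 0 0;0 0 0 0 0;0 0 0 0 0;0 0 0 0 0;0 0 0 0 0")

```text
time_s: 26.7
position: [0.4779, 0.1053, 0.0611]
tcp_rot: [[0.999, -0.0, 0.05], [-0.05, -0.0, 0.999], [-0.0, -1.0, -0.0]]
force: [-0.1, 4.0, 6.6]
opening: 0.274
```

```bash
python3 n.py 3; python3 m.py | head -3
python3 - <<'E'
from h import *
c=capture("scene"); p,r,q=cloud(c)
w=(p[:,0]>.42)&(p[:,0]<.51)&(p[:,1]>-.22)&(p[:,1]<.16)&(p[:,2]>.071)&(p[:,2]<.082)
print("scene plank z slope",np.polyfit(p[w][:,1],p[w][:,2],1),np.sort(p[w][:,1])[[0,3,8]],np.sort(p[w][:,1])[[-8,-1]])
for n in("plank_nose","plank_tail"): print(n,[(round(m["p"],2),world(c,m["pixel"],.06).round(4)) for m in mark_of(c,n)[:1]])
for n in("jar","tape","stamp"): print(n,[(round(m["p"],2),np.round(m["bbox"])) for m in masks_of(c,n)[:1]])
cv2.imwrite("pics/f1.png",cv2.resize(c["image"][130:290,160:360],None,fx=3.5,fy=3.5,interpolation=2))
E
```

```text
26.7 [0.4779 0.1053 0.0611] [-0.1067  4.0392  6.6051] [ 0.6839 -0.1521  0.0164] 0.27391291498952863
ymin [-0.1989 -0.1984 -0.198  -0.1977 -0.1946]
nose strip [ 0.464  -0.1846  0.0791] [ 0.4292 -0.1989  0.0686] [ 0.498  -0.1694  0.0866] [-0.1989 -0.1988 -0.1985 -0.1984 -0.1981 -0.198  -0.198  -0.1979 -0.1979
 -0.1977 -0.1977 -0.1976 -0.1951 -0.195  -0.1948 -0.1948 -0.1948 -0.1948
 -0.1946 -0.1946 -0.1946 -0.1946 -0.1945 -0.1945]
wood ((0.46983271837234497, -0.07828937470912933), (0.08369359374046326, 0.25648263096809387), 0.6976052522659302) [-0.0003  0.0756]
gauge top ((0.517731785774231, -0.2022823840379715), (0.008040445856750011, 0.03528426215052605), 0.5271015763282776)
red 20 [ 0.516  -0.2035  0.1109] [ 0.5132 -0.2091  0.0325] [ 0.5218 -0.1975  0.1367]
canister 0.02 304 [0.612  0.0796 0.0216 0.6212 0.1193 0.0503 0.6606 0.1357 0.0782]
canister 0.084 208 [0.6126 0.0704 0.0845 0.6427 0.1057 0.0878 0.6835 0.1351 0.0971]
canister 0.115 52 [0.6149 0.0922 0.1158 0.6406 0.1027 0.1293 0.6794 0.1111 0.1345]
scene plank z slope [0.00403828 0.0737986 ] [-0.09051211 -0.08761537 -0.08233843] [0.13946775 0.14046924]
plank_nose [(0.58, array([ 0.479 , -0.0303,  0.06  ]))]
plank_tail [(0.74, array([0.4769, 0.1315, 0.06  ]))]
jar [(0.6, array([343., 156., 370., 194.]))]
tape []
stamp [(0.5, array([126., 259., 140., 284.]))]
```

View pics/f1.png

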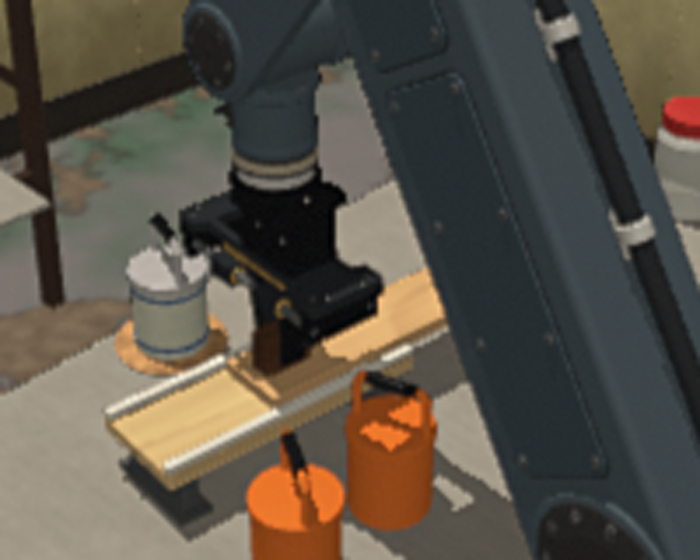

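```bash
python3 -c "
from rig import *
print(hand_in())"
```

```text
the job is handed in; nothing more can be done
None
```

I set the canister down upright on the cork mat and let go. I then slid the plank out to the gauge and handed in while still holding it by its grip block. `hand_in()` gave no verdict.

**Last checks:**
- **Nose position:** within about 1 mm of the red band's middle along the slide, measured from the top camera. The joint readings agreed.
- **Plank:** flat, with a measured slope under 0.005 rad. The fingers held the block at 23.8 mm opening, with about 6.6 N upward on the tool, which suggests it was pressing the plank onto the stand. It was not touching the gauge as far as the top view showed.
- **Canister:** upright, about 3–4 mm from the mat's centre.
- **Time:** about 27 s of the 48 s allowed.

**What failed or disagreed:**
- **First grasp:** it closed on air without moving anything. The cameras put the fingertips about 24 mm above the reported TCP height. I used the camera value from then on, and the second grasp held.
- **Point detector:** its last report for the plank nose was wrong, because the arm hid the nose from that camera. I used the top-camera depth instead.
- **Bystanders:** I didn't measure their positions again at the end. The jar and date stamp were still detected; the tape roll was not, probably because the arm hid it. The arm didn't work near any of them.

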